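# Clamp the jam jar in the one-handed preparation board

## Task

Somebody with one good hand wants to twist the lid off the jam jar: slide the jar back into the mouth of the preparation board's vise until it touches the back rail, then close the vise on it by pushing the spokes of the red-tipped star knob round (tops away from you). Stop at the first slip of the knob's drag clutch, at most an eighth of a turn after it begins to slip, and leave the jar upright and clamped. Do not disturb the honey jar, the yoghurt or the mandarin.

Things in the scene. Friction and masses are not known exactly. Their poses are not given: they have to be found in the camera images.
- jam_jar: the jam jar: round glass jar with red jam and a white lid, about 66 mm across, 84 mm tall, 0.2 to 0.35 kg. Origin: centre of its underside, z up. It stands loose on the free front part of the board, before the open mouth of the vise.
- prep_board: white board with a vise, fixed on the table, 230 mm along x (away from the robot) by 270 mm along y (left). Origin: centre of its underside; upper face 18 mm up. The vise works along y on the line x = 50 mm: from left to right stop jaw, moving jaw, nut housing (y -90 to -45 mm, 97 mm high), star knob. Jaws: x 22 to 78 mm, up to 86 mm high.
- vise_mid (a point): point on the board's upper face, x = 50, y = 0 mm of the board, its axes. The mouth between the jaws opens to -x and is 80 to 98 mm wide at the start. Behind the jaws a grey back rail, 30 mm high, runs along y with its front face 34 mm behind this point (+x): a jar that touches it has its centre within about 3 mm of the line between the jaws.
- stop_jaw: left jaw, fixed; its place along the board's y differs from time to time. Origin: on the vise line at the height of the board's upper face, in the plane of the outer edges of its two rubber pads; it faces -y. The pads, 56 mm wide, form an upright V groove about 5 mm deep.
- vise_jaw: right jaw; the screw moves it along the board's +y, carrying screw and knob with it. Origin: on the vise line at the height of the board's underside, in the plane of the outer edges of its V pads (like the stop jaw's); it faces +y. It clamps the jar when the two jaws' origins are about 57 mm apart along y.
- screw (a joint): turning angle of the vise screw, rad; grows as the vise closes: jaw, screw and knob travel 30 mm a turn (4.77 mm per rad) towards the board's +y. Dry friction 0.06 Nm; it stays where it is left.
- star_knob (a joint): slip of the star knob on the screw, rad: 0 at the start and as long as the screw turns with the knob; grows when the drag clutch slips in the closing direction. The clutch slips at 0.15 Nm, the jaw then pressing with about 19 N.
- knob_centre (a point): centre of the star knob, on the screw axis (parallel to the board's y), 75 mm above the table. Hub 38 mm across; four round spokes 12 mm thick, 90 degrees apart, square to the axis, with red balls at the ends, 48 mm from the axis. To close, the upper spokes go towards the board's +x. Spoke angles from straight up towards +x: screw + star_knob + 45 degrees + quarter turns.
- honey_jar: honey jar with yellow lid, 68 mm across, 112 mm tall; origin: centre of its underside. Bystander.
- yoghurt: yoghurt pot, 72 mm across, 71 mm tall; origin: centre of its underside. Bystander.
- mandarin: mandarin, 55 mm across; origin: centre of its underside. Bystander.

How it is judged:
On the way, in this order (a step that is already met when the one before it is completed fails the run):
1. the jar stands between the jaws, against the back rail (x of jam_jar in the frame of prep_board above 0.044 m and angle between jam_jar's own z axis and vertical below 0.1 rad), for 0.2 s.
2. the jaw presses the jar and the clutch has begun to slip (value of joint star_knob above 0.05 rad and contact force between jam_jar and vise_jaw above 6 N), for 0.1 s.
At the end, for the whole second after the job is handed in: The jam jar stands upright (within 4 degrees) on the board, centre 44 to 58 mm along the board's x (at the back rail), held by both jaws with more than 6 N each, at rest; the clutch has slipped more than 0.05 rad and less than 0.785 rad (an eighth of a turn) (all of step 2 and x of jam_jar in the frame of prep_board between 0.044 and 0.058 m and z of jam_jar in the frame of prep_board below 0.023 m and angle between jam_jar's own z axis and vertical below 0.07 rad and contact force between jam_jar and stop_jaw above 6 N and value of joint star_knob below 0.785 rad and linear speed of jam_jar below 0.01 m/s); the robot touches nothing.
It fails at once if the clutch is driven more than an eighth of a turn past its first slip (value of joint star_knob above 0.785 rad).
It fails at once if the jam jar is tipped over (angle between jam_jar's own z axis and vertical above 0.5 rad).
It fails at once if the honey jar, the yoghurt or the mandarin is disturbed (distance of any of honey_jar, yoghurt, mandarin from where it was at the start of the episode above 0.03 m).
It also fails if it takes over 72 s, if anything falls off the work surface, if the arm or the gripper's body presses on something with over 40 N, if the wrist force passes 120 N, or if a joint passes its speed limit or range.

## Robot

A 6-joint arm with a two-finger parallel gripper is mounted at the origin on the work surface; the furniture and walls round the work are solid. World frame = base frame: x ahead of the robot, y to its left, z up, the work surface at z = 0. Lengths are in m, angles in rad, forces in N, time in s.
With the tool pointing down it reaches from about 0.3 to 1 m from the base axis. Payload 5.1 kg.
Tool frame: the origin (TCP) lies midway between the tips of the shut fingers; the grasp point (between the pads) lies 19 mm behind it; z points along the fingers, y is the line along which they close (so a half turn about z gives the same grasp; the last joint's range is limited). The gripper opens to 95 mm and grips with 3 to 60 N. Pads are 20 mm wide; open, the fingers measure 119 mm over their backs; the gripper's body (75 mm by 180 mm) begins 59 mm behind the grasp point.
Start: joints at [1.11, 0.124, 1.65, -0, 1.367, -0.083], TCP at [0.24, 0.604, 0.215] pointing down, gripper open.
Joint ranges: [-2.61, 2.61], [-1.02, 2.33], [0.03, 2.71], [-1.35, 4.49], [0.32, 2.68], [-2.91, 2.91]. Speed limits (rad/s): [2.57, 2.57, 3.14, 3.14, 3.14, 3.14].

## Interface

Orientations are given as a unit quaternion [w, x, y, z].
In Python, from bench import manip gives the robot as it stands.
- The arm moves only by the shell command python3 shift.py 'ROWS' [OPENING] [FORCE]. ROWS is rows parted by semicolons, their numbers by spaces, 1 to 10 of them, each of 6 numbers: dx, dy, dz in m, then a rotation vector rx, ry, rz in rad; each row is the pose to reach, as a shift and turn from the pose commanded when the command began, along the tool's axes at that moment; what a row does not reach only later rows make up. A row lasts 1/10 s, in which the tool goes at most 0.05 m and 0.15 rad, less where a joint would pass 70% of its speed; a pose out of reach is approached as far as the arm can. OPENING is the finger opening in m, set as the command begins (- or left out keeps the last). The fingers move at their own pace and stop on an object; FORCE is the grip in N (left out, the last holds). Time passes only in rows, so rows that do not move let the fingers close. It prints the time, the measured TCP pose, the force, the opening and the grip force at its end.
- manip.observe(): the state, without advancing time (a new reading comes with each control period).
- manip.grab_frame(name): name is "scene" or "top" or "wrist"; returns a dict with "image" (400x640x3 uint8, red, green, blue), "camera_matrix" (3x3 intrinsics, pixels), "origin" and "attitude" of the camera in the world. Camera axes: x right, y up, looking along -z (the intrinsics and any distortion apply to the point x, -y, -z); pixel columns grow to the right and rows downward; lengths in m; the calibration is good to about 2 mm. The wrist camera is an equidistant fisheye: a pixel r from the principal point sees the ray r / f radians off the axis. A picture is of the moment at which its call begins. There is no depth.
- manip.hand_in(): hands the job in; it is judged then, once.
The state is a dict: "clock": time; "joints": joint angles; "joint_velocities": joint speeds; "joint_torque": joint torques, N m; "tool_pos": TCP position; "tool_rot": TCP orientation; "wrist_force": force on the tool from outside, world axes, zero at the start; "ft_torque": the same for the moment, N m; "grip_width": finger opening in m; "grip_force": force on a finger pad.
Only numpy, scipy, OpenCV 4.12 (cv2) and the standard library are available. Lean on these libraries where they do the work, as an engineer would, in place of code of your own. Each camera call takes 0.05 s, during which the arm holds its last target. There are 200 camera calls.

## Working session

There is one attempt and no reset: what is moved stays moved. The work goes in short steps, Python scripts to look and compute and a shell command to move; the robot and the scene stay as the last step left them, time stands still between calls to the robot, and variables do not carry over. Pictures are saved under pics/ and viewed, at most 10 in all, crops included, and the job is handed in when it is done.

```bash
ls; mkdir -p pics
cat > h.py <<'E'
import numpy as np, cv2
from bench import manip
from scipy.spatial.transform import Rotation as R
def rot(a):
    a=np.array(a,float)
    return a if a.shape==(3,3) else R.from_quat(np.r_[a[1:],a[0]]).as_matrix()
def ray(f,u,v):
    K=np.array(f["camera_matrix"]);d=np.array([(u-K[0,2])/K[0,0],-(v-K[1,2])/K[1,1],-1.])
    return np.array(f["origin"]),rot(f["attitude"])@d
def onz(f,u,v,z):
    o,d=ray(f,u,v);return o+d*(z-o[2])/d[2]
def proj(f,p):
    K=np.array(f["camera_matrix"]);q=rot(f["attitude"]).T@(np.array(p)-f["origin"])
    return K[0,2]+K[0,0]*q[0]/-q[2],K[1,2]-K[1,1]*q[1]/-q[2]
E
python3 - <<'E'
from h import *
import pickle
for n in("scene","top"):
    f=manip.grab_frame(n);cv2.imwrite(f"pics/{n}0.png",f["image"][:,:,::-1]);pickle.dump(f,open(n+".pkl","wb"))
    print({k:v for k,v in f.items() if k!="image"})
print(manip.observe())
E
```

```text
bench.py
pics
shift.py
{'camera_matrix': array([[419.18553851,   0.        , 322.66776088],
       [  0.        , 419.18553851, 204.90796338],
       [  0.        ,   0.        ,   1.        ]]), 'origin': array([ 0.16752767, -0.6030028 ,  0.93796703]), 'attitude': array([ 0.90586802,  0.31895554, -0.0957468 , -0.26173086])}
{'camera_matrix': array([[489.996493  ,   0.        , 330.52982258],
       [  0.        , 489.996493  , 186.66643825],
       [  0.        ,   0.        ,   1.        ]]), 'origin': array([ 0.26368195, -0.00895941,  1.4025867 ]), 'attitude': array([ 0.73168315,  0.08229383, -0.07838813, -0.67210326])}
{'clock': 0.1, 'joints': array([ 1.11038862e+00,  1.24440709e-01,  1.65152540e+00, -1.53778674e-05,
        1.36751121e+00, -8.25813323e-02]), 'joint_velocities': array([ 0.00060899, -0.00154028, -0.00393792, -0.00047786, -0.00099952,
       -0.00010515]), 'joint_torque': array([-1.20746319e-05, -4.18879223e+01, -3.61096752e+01,  7.75956013e-02,
        4.61150485e-02, -5.37486676e-05]), 'tool_pos': array([0.23954662, 0.60362477, 0.21351656]), 'tool_rot': array([-2.45453429e-04,  1.87789912e-01,  9.82208767e-01, -9.09835284e-04]), 'wrist_force': array([-0.37989393, -0.26164742, -0.14687928]), 'ft_torque': array([ 0.00048236, -0.00356543, -0.04184868]), 'grip_force': 0.0, 'grip_width': 0.09527201686436983}
```

View pics/scene0.png

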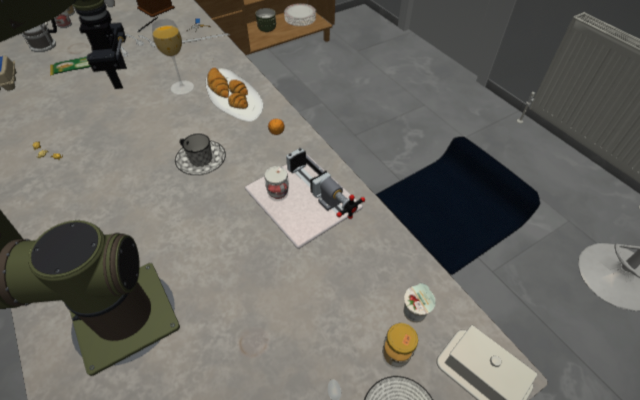

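View pics/top0.png

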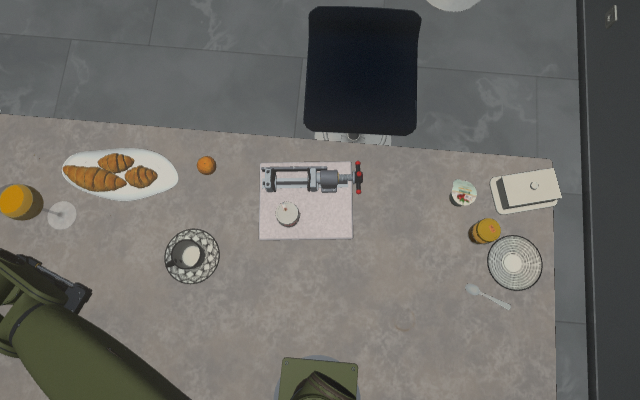

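The jar lid is near (288,212) in the top view, the board spans about (260–352, 162–239), the vise line is at row ~178, the knob is at (358,177), and the mandarin at (206,165) is clear of the work. I'll enlarge the board.

Run:
```python
from h import *
import pickle
f=pickle.load(open("top.pkl","rb"));c=f["image"][150:250,245:375,::-1]
cv2.imwrite("pics/topc.png",cv2.resize(c,None,fx=6,fy=6,interpolation=cv2.INTER_CUBIC)[:600,:780])
for n,u,v,z in[("c1",260,162,.018),("c2",352,162,.018),("c3",352,239,.018),("c4",260,240,.018),("lid",288,212,.1),("knob",358,177,.075),("mand",206,165,.03)]:print(n,onz(f,u,v,z).round(3))
```

```text
c1 [0.64  0.225 0.018]
c2 [ 0.663 -0.044  0.018]
c3 [ 0.438 -0.061  0.018]
c4 [0.413 0.198 0.018]
lid [0.485 0.119 0.1  ]
knob [ 0.605 -0.063  0.075]
mand [0.615 0.378 0.03 ]
```

View pics/topc.png

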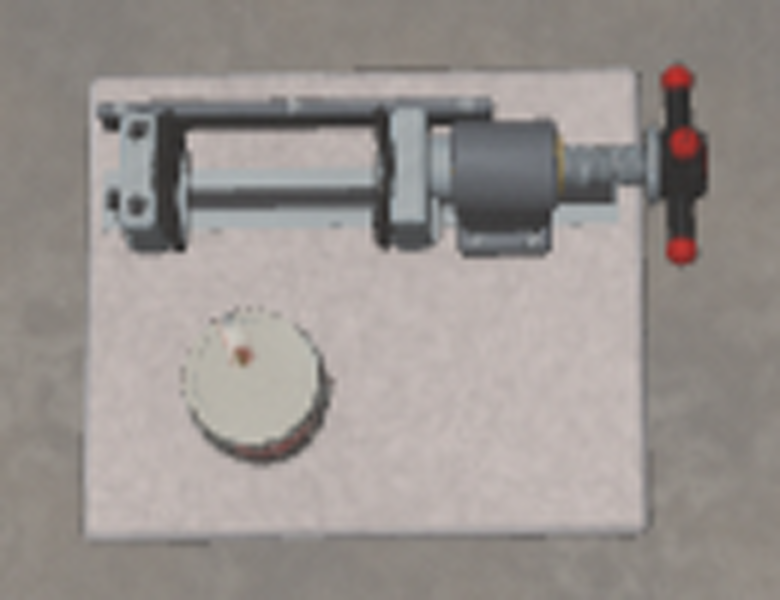

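The crop shows the board corners at crop pixels (92,75), (634,70), (645,527) and (86,534). The lid centre is about (257,376), and the jaw pads' inner edges are at x≈186 and x≈376. The knob's red balls are at (677,78), (684,143) and (682,250), so one spoke points nearly straight up.

Run:
```python
from h import *
import pickle
from scipy.optimize import least_squares
f=pickle.load(open("top.pkl","rb"));P=lambda a,b:(245+a/6-.42,150+b/6-.42)
C=[(92,75),(634,70),(645,527),(86,534)];L=[(.115,.135),(.115,-.135),(-.115,-.135),(-.115,.135)]
W=np.array([onz(f,*P(*c),.018)[:2] for c in C])
def T(p,l):c,s=np.cos(p[2]),np.sin(p[2]);return np.array([[c,-s],[s,c]])@l+p[:2]
r=least_squares(lambda p:np.ravel([T(p,np.array(l))-w for l,w in zip(L,W)]),[.54,.08,0])
p=r.x;print("board",p.round(4),"res",r.fun.round(4))
def B(w):c,s=np.cos(p[2]),np.sin(p[2]);return (np.array([[c,s],[-s,c]])@(w[:2]-p[:2])).round(4)
for n,a,b,z in[("lid",257,376,.102),("stopedge1",186,248,.086),("stopedge2",181,112,.086),("mov1",376,248,.086),("mov2",376,112,.086),("ballback",677,78,.075),("ballfront",682,250,.075),("balltop",684,143,.123)]:
    w=onz(f,*P(a,b),z);print(n,w.round(4),B(w))
g=pickle.load(open("scene.pkl","rb"))
c=g["image"][135:255,240:375,::-1];cv2.imwrite("pics/scenec.png",cv2.resize(c,None,fx=5,fy=5,interpolation=cv2.INTER_CUBIC))
for l in L+[(.05,-.145)]:
    w=T(p,np.array(l)); q=proj(g,[*w,.018 if abs(l[0])>.1 else .075]); print(l,w.round(3),((np.array(q)-[240,135])*5+2).round(0))
s=manip.observe();print(rot(s["tool_rot"]).round(3))
```

```text
board [0.541  0.0818 0.0984] res [ 0.0021  0.0024  0.0034 -0.0025 -0.0023 -0.0031 -0.0032  0.0032]
lid [0.4842 0.1208 0.102 ] [-0.0526  0.0444]
stopedge1 [0.5434 0.161  0.086 ] [0.0102 0.0786]
stopedge2 [0.6074 0.1704 0.086 ] [0.0748 0.0817]
mov1 [0.5508 0.0742 0.086 ] [ 0.0091 -0.0085]
mov2 [0.6151 0.0804 0.086 ] [ 0.0737 -0.0087]
ballback [ 0.6465 -0.058   0.075 ] [ 0.0913 -0.1494]
ballfront [ 0.5643 -0.0662  0.075 ] [ 0.0087 -0.1495]
balltop [ 0.6027 -0.0615  0.123 ] [ 0.0474 -0.1486]
(0.115, 0.135) [0.642 0.227] [336.  87.]
(0.115, -0.135) [ 0.669 -0.041] [622. 352.]
(-0.115, -0.135) [ 0.44  -0.064] [291. 562.]
(-0.115, 0.135) [0.413 0.205] [ 21. 255.]
(0.05, -0.145) [ 0.605 -0.058] [551. 354.]
[[-0.929  0.369 -0.001]
 [ 0.369  0.929 -0.002]
 [ 0.    -0.002 -1.   ]]
```

View pics/scenec.png

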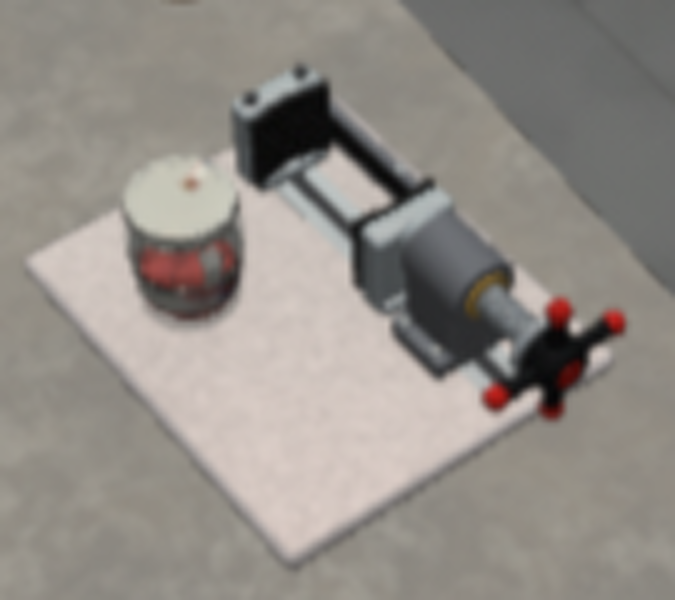

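```bash
cat >> h.py <<'E'
BP=np.array([.541,.0818]);BA=.0984
RB=np.array([[np.cos(BA),-np.sin(BA)],[np.sin(BA),np.cos(BA)]])
def b2w(x,y,z):return np.r_[BP+RB@[x,y],z]
def w2b(w):return np.r_[RB.T@(np.array(w[:2])-BP),w[2]]
def st(s=None):
    s=manip.observe();print("t",round(s["clock"],2),"tcp board",w2b(s["tool_pos"]).round(4),"F board",np.r_[RB.T@s["wrist_force"][:2],s["wrist_force"][2]].round(2));return s
def go(x,y,z): # tool-axis shift+turn to reach board point, tool down, tool y along board x
    s=st();A=rot(s["tool_rot"]);yb=np.r_[RB@[1,0],0];zt=np.array([0,0,-1.]);D=np.c_[np.cross(yb,zt),yb,zt]
    print("shift",(A.T@(b2w(x,y,z)-s["tool_pos"])).round(4),"rv",R.from_matrix(A.T@D).as_rotvec().round(4))
E
python3 - <<'E'
from h import *
import pickle
from scipy.optimize import least_squares
f=pickle.load(open("top.pkl","rb"));g=pickle.load(open("scene.pkl","rb"))
P=lambda a,b:np.array((245+a/6-.42,150+b/6-.42));Q=lambda a,b:np.array((240+a/5-.4,135+b/5-.4))
ob=[(f,P(684,143),0),(f,P(677,78),1),(f,P(682,250),3),(g,Q(559,311),0),(g,Q(614,322),1),(g,Q(551,408),2),(g,Q(495,397),3)]
def fun(p):
    return np.ravel([np.array(proj(c,b2w(p[0]+p[4]*np.sin(p[3]+k*np.pi/2),p[1],p[2]+p[4]*np.cos(p[3]+k*np.pi/2))))-q for c,q,k in ob])
r=least_squares(fun,[.05,-.15,.075,0,.045]);print(r.x.round(4),r.fun.round(1))
go(-.0526,.0444,.2)
E
```

```text
[ 0.0494 -0.1492  0.075  -0.0081  0.0412] [ 0.   0.  -0.1  0.2 -0.1  0.2  0.2 -0.2  0.1  0.1  0.1 -0.2  0.1  0.2]
t 0.1 tcp board [-0.2487  0.5489  0.2135] F board [-0.4  -0.22 -0.15]
shift [-0.4056 -0.3584  0.0141] rv [-1.8000e-03  9.0000e-04  1.0946e+00]
```

```bash
R='-.4056 -.3584 .0141 -.0018 .0009 1.0946'; python3 shift.py '-.4056 -.3584 .0141 -.0018 .0009 1.0946;-.4056 -.3584 .0141 -.0018 .0009 1.0946;-.4056 -.3584 .0141 -.0018 .0009 1.0946;-.4056 -.3584 .0141 -.0018 .0009 1.0946;-.4056 -.3584 .0141 -.0018 .0009 1.0946;-.4056 -.3584 .0141 -.0018 .0009 1.0946;-.4056 -.3584 .0141 -.0018 .0009 1.0946;-.4056 -.3584 .0141 -.0018 .0009 1.0946;-.4056 -.3584 .0141 -.0018 .0009 1.0946;-.4056 -.3584 .0141 -.0018 .0009 1.0946' 0.095
python3 -c "
from h import *
go(-.0526,.0444,.2)"
```

```text
clock: 1.1
tool_pos: [0.4661, 0.1564, 0.2013]
tool_rot: [-0.0, 0.671, 0.741, 0.001]
wrist_force: [1.4, 1.3, -0.2]
grip_width: 0.0953
grip_force: 0.0
t 1.1 tcp board [-0.0672  0.0816  0.2013] F board [ 1.53  1.18 -0.2 ]
shift [-0.0372  0.0146  0.0013] rv [ 0.001  -0.0017 -0.    ]
```

```bash
python3 shift.py '0 0 0 0 0 0;0 0 0 0 0 0;0 0 0 0 0 0' >/dev/null
python3 -c "
from h import *
go(-.0526,.0444,.061)"
```

```text
t 1.4 tcp board [-0.0677  0.0843  0.2013] F board [-0.09  0.19  0.45]
shift [-0.0402  0.0151  0.1402] rv [ 0.0003 -0.0019  0.0008]
```

```bash
python3 shift.py '-.04 .015 0 0 -.002 0;-.04 .015 .05 0 -.002 0;-.04 .015 .1 0 -.002 0;-.04 .015 .14 0 -.002 0;-.04 .015 .14 0 -.002 0;-.04 .015 .14 0 -.002 0' 0.095
python3 shift.py '0 0 0 0 0 0;0 0 0 0 0 0;0 0 0 0 0 0;0 0 0 0 0 0;0 0 0 0 0 0;0 0 0 0 0 0;0 0 0 0 0 0;0 0 0 0 0 0' 0.05 8
python3 - <<'E'
from h import *
go(.051,.041,.061)
for n in("top",):
    f=manip.grab_frame(n);cv2.imwrite("pics/g1.png",cv2.resize(f["image"][140:250,230:380,::-1],None,fx=5,fy=5))
E
```

```text
clock: 2.0
tool_pos: [0.4843, 0.1215, 0.0618]
tool_rot: [0.0, 0.671, 0.742, -0.0]
wrist_force: [0.2, 0.7, 0.8]
grip_width: 0.0949
grip_force: 0.0
clock: 2.8
tool_pos: [0.4849, 0.1202, 0.0623]
tool_rot: [0.0, 0.672, 0.741, 0.0]
wrist_force: [-3.9, -0.0, 5.5]
grip_width: 0.0629
grip_force: 8.0
t 2.8 tcp board [-0.052   0.0437  0.0623] F board [-3.89  0.37  5.51]
shift [-0.0027  0.103   0.0014] rv [ 0.0008  0.0004 -0.0001]
```

```bash
python3 shift.py '0 .01 -.001 0 0 0;-.001 .025 -.001 0 0 0;-.002 .04 -.001 0 0 0;-.003 .055 -.001 0 0 0;-.003 .07 -.001 0 0 0;-.003 .085 -.001 0 0 0;-.003 .095 -.001 0 0 0;-.003 .1 -.001 0 0 0;-.003 .1 -.001 0 0 0'
python3 - <<'E'
from h import *
go(.051,.041,.061)
E
```

```text
clock: 3.75
tool_pos: [0.5851, 0.1271, 0.0622]
tool_rot: [0.001, 0.672, 0.741, 0.0]
wrist_force: [0.7, 0.8, -0.2]
grip_width: 0.0628
grip_force: 8.0
t 3.75 tcp board [0.0483 0.0407 0.0622] F board [ 0.79  0.71 -0.16]
shift [0.0003 0.0027 0.0012] rv [ 0.0015  0.0004 -0.0001]
```

Now push gently until the rail is felt.

```bash
for i in 1 2; do python3 shift.py '0 .001 0 0 0 0;0 .002 0 0 0 0;0 .002 0 0 0 0' | grep -E 'pos|force'; done
python3 - <<'E'
from h import *
st()
import cv2
f=manip.grab_frame("top");a=cv2.resize(f["image"][150:230,245:365,::-1],None,fx=5,fy=5,interpolation=cv2.INTER_CUBIC)
cv2.imwrite("pics/g2.png",a)
E
```

```text
tool_pos: [0.5862, 0.1273, 0.0623]
wrist_force: [0.4, 0.5, -3.3]
grip_force: 8.0
tool_pos: [0.5886, 0.1275, 0.0626]
wrist_force: [-0.3, -0.3, -2.8]
grip_force: 8.0
t 4.35 tcp board [0.0519 0.0408 0.0626] F board [-0.35 -0.28 -2.78]
```

View pics/g2.png

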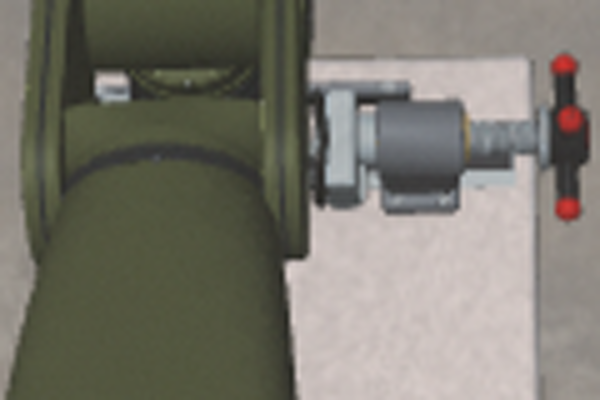

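The arm hides the jar from above, and the knob has not moved. I'll keep pushing until contact.

```bash
for i in 1 2 3; do python3 shift.py '0 .001 .0003 0 0 0;0 .002 .0003 0 0 0;0 .002 .0003 0 0 0' | grep -E 'pos|force'; done
python3 - <<'E'
from h import *
st()
E
```

```text
tool_pos: [0.5902, 0.1276, 0.0623]
wrist_force: [-1.8, 0.0, 0.2]
grip_force: 8.0
tool_pos: [0.5905, 0.1276, 0.0623]
wrist_force: [-9.5, -2.0, 5.6]
grip_force: 8.0
tool_pos: [0.591, 0.1274, 0.0624]
wrist_force: [-16.1, -4.2, 11.7]
grip_force: 8.0
t 5.3 tcp board [0.0542 0.0405 0.0624] F board [-16.41  -2.58  11.68]
```

```bash
python3 shift.py '0 -.002 -.0005 0 0 0;0 -.0035 -.001 0 0 0;0 -.0035 -.001 0 0 0' | grep -E 'pos|force'
python3 shift.py '0 0 0 0 0 0;0 0 0 0 0 0;0 0 0 0 0 0;0 0 0 0 0 0;0 0 0 0 0 0;0 0 -.04 0 0 0;0 0 -.08 0 0 0;0 0 -.12 0 0 0;0 0 -.12 0 0 0' .095
python3 - <<'E'
from h import *
go(-.004,-.16,.18)
E
```

```text
tool_pos: [0.5903, 0.1275, 0.0624]
wrist_force: [-4.5, -1.4, -1.7]
grip_force: 8.0
clock: 6.5
tool_pos: [0.5952, 0.1284, 0.1911]
tool_rot: [0.005, 0.671, 0.741, 0.005]
wrist_force: [0.3, 0.9, 0.9]
grip_width: 0.0946
grip_force: 0.0
t 6.5 tcp board [0.0585 0.041  0.1911] F board [0.4  0.85 0.89]
shift [-0.201  -0.0627  0.0102] rv [ 0.0147 -0.0001 -0.    ]
```

```bash
python3 shift.py '-.05 -.011 0 .0147 0 0;-.1 -.022 0 .0147 0 0;-.15 -.033 0 .0147 0 0;-.193 -.044 .01 .0147 0 0;-.193 -.044 .01 .0147 0 0;-.193 -.044 .01 .0147 0 0;-.193 -.044 .01 .0147 0 0' 0 10
python3 - <<'E'
from h import *
go(.015,-.152,.098)
f=manip.grab_frame("top");a=cv2.resize(f["image"][145:235,245:365,::-1],None,fx=5,fy=5,interpolation=cv2.INTER_CUBIC)
g=manip.grab_frame("scene");b=cv2.resize(g["image"][145:235,250:370,::-1],None,fx=5,fy=5,interpolation=cv2.INTER_CUBIC)[:,:]
cv2.imwrite("pics/g3.png",cv2.resize(np.hstack([a[:,:400],b[:,:400]]),None,fx=1,fy=1))
E
```

```text
clock: 7.2
tool_pos: [0.5663, -0.0679, 0.1727]
tool_rot: [-0.005, 0.671, 0.741, -0.005]
wrist_force: [-0.3, 0.2, -0.8]
grip_width: 0.0443
grip_force: 0.0
t 7.2 tcp board [ 0.0105 -0.1514  0.1727] F board [-0.3   0.21 -0.81]
shift [-0.0006  0.0055  0.0746] rv [-0.0136 -0.      0.0006]
```

View pics/g3.png

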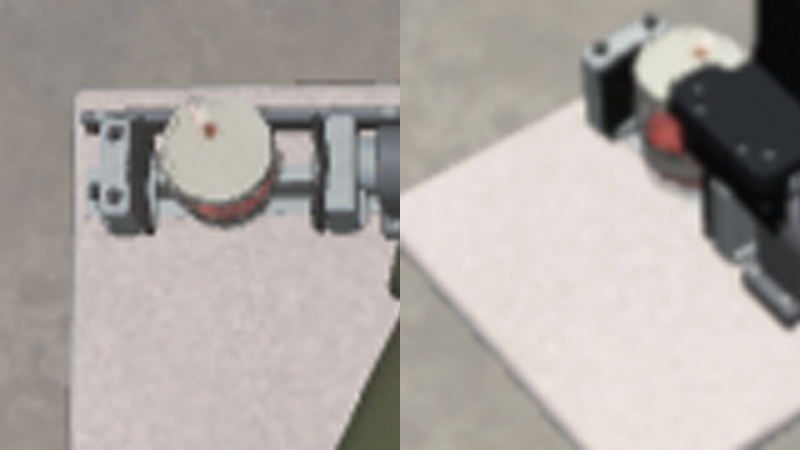

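The jar stands upright against the rail between the jaws, with its lid centre at about (217,150) in the left crop. Now I'll lower the shut fingers behind the upright spoke.

```bash
python3 shift.py '0 .003 0 -.0147 0 0;0 .003 0 -.0147 0 0;0 .003 0 -.0147 0 0;0 .003 .03 -.0147 0 0;0 .003 .06 -.0147 0 0;0 .003 .075 -.0147 0 0;0 .003 .075 -.0147 0 0;0 .003 .075 -.0147 0 0' 0 10
python3 - <<'E'
from h import *
go(.031,-.152,.099)
E
```

```text
clock: 8.1
tool_pos: [0.5686, -0.0685, 0.0985]
tool_rot: [0.001, 0.671, 0.741, 0.0]
wrist_force: [0.5, 0.4, 0.7]
grip_width: 0.0004
grip_force: 0.0
t 8.1 tcp board [ 0.0127 -0.1523  0.0985] F board [0.57 0.32 0.68]
shift [ 0.0003  0.0183 -0.0005] rv [0.0016 0.0005 0.    ]
```

```bash
python3 shift.py '0 .012 0 0 0 0;0 .018 0 0 0 0;.001 .024 0 0 0 0;.002 .03 0 0 0 0;.003 .036 0 0 0 0;.004 .042 0 0 0 0;.004 .045 0 0 0 0;.004 .045 0 0 0 0'|grep -E "clock|pos|force"
python3 - <<'E'
from h import *
go(.057,-.148,.099)
E
```

```text
clock: 8.9
tool_pos: [0.6127, -0.0597, 0.0974]
wrist_force: [-2.9, -2.0, 0.5]
grip_force: 0.5
t 8.9 tcp board [ 0.0574 -0.1479  0.0974] F board [-3.06 -1.73  0.52]
shift [-0.0001 -0.0004 -0.0016] rv [ 0.0007 -0.0001  0.0002]
```

```bash
python3 shift.py '0 -.004 0 0 0 0;0 -.006 -.038 0 0 0;0 -.025 -.038 0 0 0;0 -.065 -.038 0 0 0;0 -.065 -.038 0 0 0;0 -.065 -.02 0 0 0;0 -.065 -.002 0 0 0;0 -.065 -.002 0 0 0'|grep -E "clock|pos|force"
cat >> h.py <<'E'
def balls(show=0):
    from scipy.optimize import least_squares
    from itertools import product
    obs=[]
    for n in("scene","top"):
        f=manip.grab_frame(n);im=f["image"].astype(int)
        m=((im[...,0]>110)&(im[...,1]<60)&(im[...,2]<60)).astype(np.uint8)
        k=proj(f,b2w(.0494,-.13,.075))
        _,_,S,C=cv2.connectedComponentsWithStats(m)
        obs+=[(f,c) for s,c in zip(S[1:],C[1:]) if s[4]>=4 and np.hypot(*(c-k))<45]
    best=None
    def res(p):
        o=[]
        for f,c in obs:
            d=[np.array(proj(f,b2w(.0494+.0415*np.sin(p[0]+k*np.pi/2),p[1],.075+.0415*np.cos(p[0]+k*np.pi/2))))-c for k in range(4)]
            o.append(min(d,key=lambda v:v@v))
        return np.ravel(o)
    for a in np.radians(range(-45,45,10)):
        for y in(-.15,-.135,-.12):
            r=least_squares(res,[a,y],loss="soft_l1")
            if best is None or r.cost<best.cost:best=r
    print("spoke deg mod90",np.degrees(best.x[0]).round(1),"knob y",best.x[1].round(4),"n",len(obs),"cost",round(best.cost,2))
E
python3 - <<'E'
from h import *
go(-.008,-.148,.099);balls()
E
```

```text
clock: 9.7
tool_pos: [0.5465, -0.0661, 0.0975]
wrist_force: [-0.7, -0.5, -0.1]
grip_force: 0.0
t 9.7 tcp board [-0.0091 -0.1477  0.0975] F board [-0.77 -0.43 -0.13]
shift [-0.0002  0.0011 -0.0015] rv [-0.0022 -0.0009 -0.0002]
spoke deg mod90 -46.1 knob y -0.1458 n 3 cost 0.13
```

```bash
python3 shift.py '0 .008 0 0 0 0;.001 .016 0 0 0 0;.002 .024 0 0 0 0;.003 .032 0 0 0 0;.004 .04 0 0 0 0;.005 .048 0 0 0 0;.006 .056 0 0 0 0;.007 .063 0 0 0 0;.007 .067 0 0 0 0;.007 .067 0 0 0 0'|grep -E "clock|pos|force"
python3 shift.py '0 -.004 0 0 0 0;0 -.006 -.038 0 0 0;0 -.025 -.038 0 0 0;0 -.065 -.038 0 0 0;0 -.067 -.038 0 0 0;0 -.067 -.02 0 0 0;0 -.067 -.001 0 0 0;0 -.067 -.001 0 0 0'|grep -E "clock|pos|force"
python3 - <<'E'
from h import *
go(-.009,-.141,.0985);balls()
E
```

```text
clock: 10.8
tool_pos: [0.6142, -0.0526, 0.0992]
wrist_force: [-1.1, 0.3, -1.0]
grip_force: 0.3
clock: 11.6
tool_pos: [0.5454, -0.0592, 0.0982]
wrist_force: [-0.4, -0.2, -1.2]
grip_force: 0.0
t 11.6 tcp board [-0.0094 -0.1407  0.0982] F board [-0.43 -0.17 -1.16]
shift [-0.0003  0.0004 -0.0003] rv [-0.0028 -0.0009 -0.0003]
spoke deg mod90 -45.5 knob y -0.138 n 3 cost 0.17
```

```bash
python3 shift.py '0 .008 0 0 0 0;.001 .016 0 0 0 0;.002 .024 0 0 0 0;.003 .032 0 0 0 0;.004 .04 0 0 0 0;.005 .048 0 0 0 0;.006 .056 0 0 0 0;.007 .063 0 0 0 0;.007 .067 0 0 0 0;.007 .067 0 0 0 0'|grep -E "clock|pos|force"
python3 shift.py '0 -.004 0 0 0 0;0 -.006 -.038 0 0 0;0 -.025 -.038 0 0 0;0 -.065 -.038 0 0 0;0 -.067 -.038 0 0 0;0 -.067 -.02 0 0 0;0 -.067 0 0 0 0;0 -.067 0 0 0 0'|grep -E "clock|pos|force"
python3 - <<'E'
from h import *
go(-.009,-.1335,.0985);balls()
f=manip.grab_frame("top");a=cv2.resize(f["image"][145:235,245:365,::-1],None,fx=5,fy=5,interpolation=cv2.INTER_CUBIC)
cv2.imwrite("pics/g4.png",a)
E
```

```text
clock: 12.7
tool_pos: [0.6135, -0.0456, 0.1002]
wrist_force: [-0.2, 0.4, -0.6]
grip_force: 0.3
clock: 13.5
tool_pos: [0.5446, -0.0522, 0.0981]
wrist_force: [-0.8, 0.6, -0.5]
grip_force: 0.0
t 13.5 tcp board [-0.0095 -0.1337  0.0981] F board [-0.74  0.71 -0.5 ]
shift [ 0.0002  0.0005 -0.0004] rv [-0.0031 -0.0009 -0.0002]
spoke deg mod90 -46.5 knob y -0.1309 n 3 cost 0.27
```

View pics/g4.png

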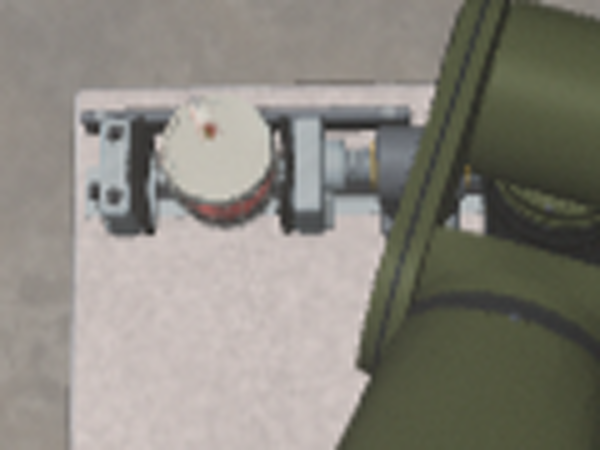

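The jar is still upright, and the moving jaw (pad edge at x≈283 in the crop) is just reaching it. By my estimate 13–15 mm of travel is left, so a full fourth stroke is safe.

```bash
python3 shift.py '0 .008 0 0 0 0;.001 .016 0 0 0 0;.002 .024 0 0 0 0;.003 .032 0 0 0 0;.004 .04 0 0 0 0;.005 .048 0 0 0 0;.006 .056 0 0 0 0;.007 .063 0 0 0 0;.007 .067 0 0 0 0;.007 .067 0 0 0 0'|grep -E "clock|pos|force"
python3 shift.py '0 -.004 0 0 0 0;0 -.006 -.038 0 0 0;0 -.025 -.038 0 0 0;0 -.065 -.038 0 0 0;0 -.067 -.038 0 0 0;0 -.067 -.02 0 0 0;0 -.067 0 0 0 0;0 -.067 0 0 0 0'|grep -E "clock|pos|force"
python3 - <<'E'
from h import *
go(-.009,-.1265,.0985);balls()
E
```

```text
clock: 14.65
tool_pos: [0.6127, -0.0387, 0.1002]
wrist_force: [-0.6, 0.1, -0.0]
grip_force: 0.4
clock: 15.45
tool_pos: [0.5441, -0.0453, 0.0982]
wrist_force: [-0.1, -0.1, 0.1]
grip_force: 0.0
t 15.45 tcp board [-0.0094 -0.1268  0.0982] F board [-0.08 -0.14  0.13]
shift [ 0.0003  0.0004 -0.0003] rv [-0.0028 -0.0009 -0.0003]
spoke deg mod90 43.1 knob y -0.1238 n 3 cost 0.36
```

```bash
python3 shift.py '0 .008 0 0 0 0;.001 .016 0 0 0 0;.002 .024 0 0 0 0;.003 .03 0 0 0 0;.003 .03 0 0 0 0;.003 .03 0 0 0 0'|grep -E "clock|pos|force"
python3 -c "
from h import *
st()"
for i in 1 2 3; do python3 shift.py '0 .002 0 0 0 0;.001 .005 0 0 0 0;.001 .005 0 0 0 0;.001 .005 0 0 0 0' >/dev/null
python3 -c "
from h import *
st();balls()"; done
```

```text
clock: 16.15
tool_pos: [0.5771, -0.04, 0.1068]
wrist_force: [-9.3, -0.4, 16.3]
grip_force: 8.3
t 16.15 tcp board [ 0.0239 -0.1247  0.1068] F board [-9.29  0.56 16.27]
t 16.55 tcp board [ 0.0278 -0.1231  0.1006] F board [-0.92 -0.16 -0.17]
spoke deg mod90 -4.7 knob y -0.1184 n 2 cost 0.05
t 17.05 tcp board [ 0.0324 -0.1222  0.1007] F board [ 0.   -0.25  0.98]
spoke deg mod90 1.3 knob y -0.1188 n 2 cost 0.04
t 17.55 tcp board [ 0.0375 -0.1211  0.1008] F board [-0.29  0.34 -0.52]
spoke deg mod90 9.9 knob y -0.1179 n 3 cost 0.45
```

```bash
for i in 1 2 3 4 ; do python3 shift.py '0 .0015 0 0 0 0;.0003 .003 0 0 0 0' >/dev/null
python3 -c "
from h import *
st();balls()"; done
```

```text
t 17.85 tcp board [ 0.04   -0.1208  0.1007] F board [-1.59 -0.18  2.09]
spoke deg mod90 10.8 knob y -0.1179 n 2 cost 0.05
t 18.15 tcp board [ 0.0432 -0.1205  0.1008] F board [-1.39  0.28  1.14]
spoke deg mod90 15.3 knob y -0.1178 n 3 cost 0.18
t 18.45 tcp board [ 0.046  -0.1202  0.1005] F board [-2.83  0.08 -1.  ]
spoke deg mod90 18.7 knob y -0.1186 n 3 cost 0.37
t 18.75 tcp board [ 0.0487 -0.1199  0.1004] F board [-2.5  -0.74 -0.44]
spoke deg mod90 22.7 knob y -0.1168 n 3 cost 0.47
```

Run:
```python
from h import *
I=cv2.INTER_CUBIC
f=manip.grab_frame("top");a=cv2.resize(f["image"][160:205,255:322,::-1],None,fx=8,fy=8,interpolation=I)[:, :]
g=manip.grab_frame("scene");b=cv2.resize(g["image"][140:225,250:375,::-1],None,fx=4,fy=4,interpolation=I)[100:340]
b=b[:, :536] if b.shape[1]>=536 else cv2.copyMakeBorder(b,0,0,0,536-b.shape[1],0)
b=b[:230]
cv2.imwrite("pics/g5.png",np.vstack([a[:,:536],b]));print(a.shape,b.shape)
balls();st()
```

```text
(360, 536, 3) (230, 536, 3)
spoke deg mod90 23.4 knob y -0.1172 n 3 cost 0.32
t 19.05 tcp board [ 0.0491 -0.12    0.1007] F board [-3.18  0.42 -0.83]
```

View pics/g5.png

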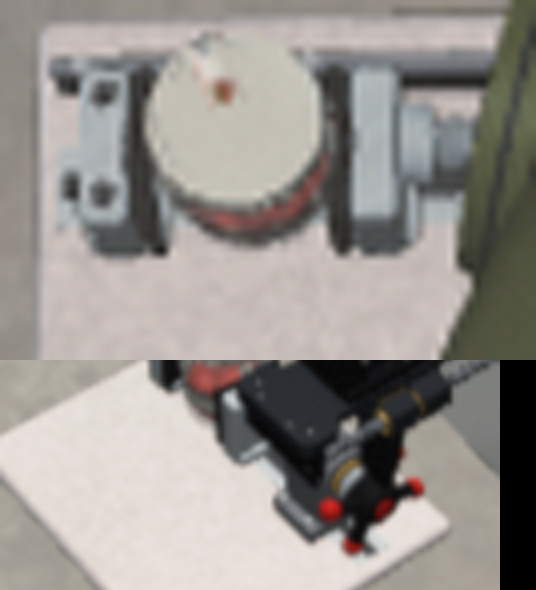

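In the top crop the pad edges are at x≈163 and x≈330, a gap of about 58 mm, so the jaw is about to clamp. I'll continue in small steps and watch the force.

```bash
for i in 1 2 3; do python3 shift.py '0 .0015 0 0 0 0;.0002 .003 0 0 0 0;.0002 .003 0 0 0 0' >/dev/null
python3 -c "
from h import *
st();balls()"; done
```

```text
t 19.35 tcp board [ 0.0525 -0.1199  0.101 ] F board [-3.26  0.1  -0.38]
spoke deg mod90 30.5 knob y -0.1166 n 2 cost 0.06
t 19.75 tcp board [ 0.0556 -0.1196  0.1009] F board [-2.06 -0.13 -0.14]
spoke deg mod90 36.5 knob y -0.116 n 2 cost 0.01
t 20.15 tcp board [ 0.0585 -0.1194  0.101 ] F board [-2.22 -0.99  0.24]
spoke deg mod90 -48.8 knob y -0.1155 n 2 cost 0.02
```

Knob travel (~33.5 mm) still matches the rotation, so the clutch hasn't slipped noticeably yet. I'll regrip behind the next spoke, with the tip lower this time so it doesn't ride the ball.

```bash
python3 shift.py '0 -.004 0 0 0 0;0 -.006 -.036 0 0 0;0 -.025 -.036 0 0 0;0 -.067 -.036 0 0 0;0 -.072 -.036 0 0 0;0 -.072 -.02 0 0 0;0 -.072 .008 0 0 0;0 -.072 .008 0 0 0'|grep -E "clock|pos|force"
python3 -c "
from h import *
st();balls()"
for i in 1 2 3 ; do python3 shift.py '0 .002 0 0 0 0;0 .004 0 0 0 0;0 .004 0 0 0 0' >/dev/null
python3 -c "
from h import *
st();balls()"; done
```

```text
clock: 21.05
tool_pos: [0.5371, -0.0379, 0.0884]
wrist_force: [-0.4, 1.7, -0.7]
grip_force: 0.0
t 21.05 tcp board [-0.0157 -0.1187  0.0884] F board [-0.19  1.72 -0.68]
spoke deg mod90 -49.6 knob y -0.1157 n 3 cost 0.2
t 21.45 tcp board [-0.0085 -0.1196  0.0939] F board [ 0.57 -0.51 -0.21]
spoke deg mod90 41.5 knob y -0.1158 n 3 cost 0.3
t 21.85 tcp board [-0.0055 -0.1194  0.0929] F board [ 0.72 -0.5   0.13]
spoke deg mod90 42.2 knob y -0.1163 n 3 cost 0.53
t 22.25 tcp board [-0.0015 -0.1194  0.0928] F board [ 0.43  0.03 -0.09]
spoke deg mod90 -47.1 knob y -0.1166 n 3 cost 0.79
```

```bash
for i in 1 2 3 4; do python3 shift.py '0 .0015 0 0 0 0;0 .003 0 0 0 0;0 .003 0 0 0 0' >/dev/null
python3 -c "
from h import *
st();balls()"; done
```

```text
t 22.65 tcp board [ 0.0015 -0.1194  0.0928] F board [ 0.29 -0.27 -0.02]
spoke deg mod90 -50.3 knob y -0.1156 n 2 cost 0.18
t 23.05 tcp board [ 0.0034 -0.1194  0.0925] F board [-3.92 -1.04  1.15]
spoke deg mod90 -51.1 knob y -0.1152 n 2 cost 0.19
t 23.45 tcp board [ 0.0045 -0.1194  0.0926] F board [-13.18  -0.11   7.88]
spoke deg mod90 -50.3 knob y -0.1156 n 2 cost 0.18
t 23.85 tcp board [ 0.0056 -0.1195  0.0929] F board [-20.12  -0.93  13.85]
spoke deg mod90 40.0 knob y -0.115 n 2 cost 0.16
```

The push jammed in the friction cone: 20 N forward and 14 N down is almost radial, and the knob has not moved. I'll back off and push along the spoke tip's arc, up and forward.

```bash
python3 shift.py '0 -.005 0 0 0 0;0 -.008 0 0 0 0;0 -.008 0 0 0 0'>/dev/null
python3 -c "
from h import *
st();balls()"
python3 shift.py '0 .001 0 0 0 0;0 .0025 -.0015 0 0 0;0 .004 -.003 0 0 0;0 .0055 -.0045 0 0 0;0 .0055 -.0045 0 0 0'>/dev/null
python3 -c "
from h import *
st();balls()"
```

```text
t 24.25 tcp board [ 0.0027 -0.1194  0.093 ] F board [ 0.12 -0.02 -1.18]
spoke deg mod90 -49.5 knob y -0.1153 n 2 cost 0.21
t 24.85 tcp board [ 0.0075 -0.1191  0.0972] F board [-3.83  1.88  0.69]
spoke deg mod90 47.0 knob y -0.1152 n 2 cost 0.15
```

```bash
for i in 1 2; do python3 shift.py '0 .0012 -.0013 0 0 0;0 .0025 -.0027 0 0 0;0 .0025 -.0027 0 0 0'>/dev/null
python3 -c "
from h import *
st();balls()"; done
```

```text
t 25.25 tcp board [ 0.0103 -0.1194  0.1001] F board [-4.06  0.9  -0.39]
spoke deg mod90 -39.2 knob y -0.1144 n 2 cost 0.16
t 25.65 tcp board [ 0.0131 -0.1196  0.1031] F board [-3.59 -0.03  0.12]
spoke deg mod90 -33.1 knob y -0.1146 n 2 cost 0.19
```

```bash
for i in 1 2; do python3 shift.py '0 .0015 -.001 0 0 0;0 .003 -.002 0 0 0;0 .003 -.002 0 0 0'>/dev/null
python3 -c "
from h import *
st();balls();balls()"; done
```

```text
t 26.05 tcp board [ 0.0158 -0.1196  0.105 ] F board [-4.35 -1.09  1.18]
spoke deg mod90 -28.5 knob y -0.1141 n 2 cost 0.11
spoke deg mod90 -28.5 knob y -0.1141 n 2 cost 0.11
t 26.55 tcp board [ 0.0188 -0.1196  0.1071] F board [-5.1  -0.38  2.8 ]
spoke deg mod90 65.0 knob y -0.1138 n 2 cost 0.17
spoke deg mod90 65.0 knob y -0.1138 n 2 cost 0.17
```

```bash
cat >> h.py <<'E'
def jaw(name):
    f=manip.grab_frame("top")["image"];np.save(name,f);return f
def jshift(a,b):
    # horizontal shift of moving-jaw patch a->b by ECC, vs fixed stop-jaw patch
    o=[]
    for (r0,r1,c0,c1) in((165,192,296,309),(165,192,259,275)):
        A=cv2.cvtColor(a,cv2.COLOR_RGB2GRAY)[r0:r1,c0:c1].astype(np.float32);B=cv2.cvtColor(b,cv2.COLOR_RGB2GRAY)[r0:r1,c0:c1].astype(np.float32)
        _,M=cv2.findTransformECC(A,B,np.eye(2,3,dtype=np.float32),cv2.MOTION_TRANSLATION);o.append(M[0,2].round(3))
    print("px shift jaw, stop",o,"-> mm",(-2.75*o[0]).round(2))
E
python3 -c "
from h import *
jaw('j0')"
python3 shift.py '0 .0015 -.0007 0 0 0;0 .003 -.0015 0 0 0;0 .003 -.0015 0 0 0'>/dev/null
python3 -c "
from h import *
st();balls();jshift(np.load('j0.npy'),jaw('j1'))"
```

```text
t 27.1 tcp board [ 0.022  -0.1196  0.109 ] F board [-5.84  0.82  3.59]
spoke deg mod90 -18.2 knob y -0.1143 n 2 cost 0.04
px shift jaw, stop [np.float32(-0.004), np.float32(0.001)] -> mm 0.01
```

The jaw stood still while the knob turned about 7°, so the clutch is slipping and force and torque are at the plateau. I'll stop here and retreat.

```bash
python3 shift.py '0 -.01 0 0 0 0;0 -.025 0 0 0 0;0 -.035 -.03 0 0 0;0 -.035 -.08 0 0 0;-.03 -.05 -.1 0 0 0;-.06 -.08 -.1 0 0 0;-.1 -.1 -.1 0 0 0;-.1 -.1 -.1 0 0 0;-.1 -.1 -.1 0 0 0'|grep -E "clock|pos|force"
python3 - <<'E'
from h import *
balls();st();b=jaw('j2')
jshift(np.load('j1.npy'),b)
I=cv2.INTER_CUBIC
a=cv2.resize(b[155:210,255:365,::-1],None,fx=5,fy=5,interpolation=I)
g=manip.grab_frame("scene")["image"];c=cv2.resize(g[140:200,255:365,::-1],None,fx=5,fy=5,interpolation=I)
cv2.imwrite("pics/g6.png",np.vstack([a,c]))
E
```

```text
clock: 28.15
tool_pos: [0.4848, -0.1449, 0.2086]
wrist_force: [0.5, -0.3, -0.7]
grip_force: 0.0
spoke deg mod90 -23.6 knob y -0.115 n 3 cost 0.09
t 28.25 tcp board [-0.0778 -0.2188  0.2082] F board [ 0.17 -0.21  0.08]
px shift jaw, stop [np.float32(0.002), np.float32(0.025)] -> mm -0.01
```

View pics/g6.png

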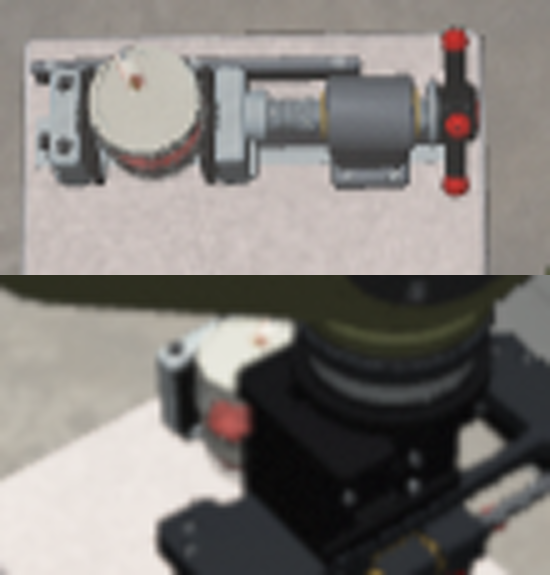

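The final view shows the jar upright and held between both jaws at the rail (lid at about (147,98)), with the robot clear of everything. Travel of about 34.2 mm against a knob turn of about 426° gives a slip of about 0.28 rad.

```bash
python3 shift.py '0 0 0 0 0 0;0 0 0 0 0 0;0 0 0 0 0 0' >/dev/null; python3 -c "
from h import *
print(manip.hand_in())"
```

```text
the job is handed in; nothing more can be done
None
```

I handed the job in with the jam jar upright against the back rail and clamped between both jaws; the clutch slipped about 0.28 rad by my estimate (limit 0.785), the robot is clear, and the hand-in returned no verdict.

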